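# Put the extension bar away, close the socket case, lift off the outer lid

## Robot

A 6-joint arm with a two-finger parallel gripper is mounted at the origin on the work surface. World frame = base frame: x ahead of the robot, y to its left, z up, the work surface at z = 0. Lengths are in m, angles in rad, forces in N, time in s.
With the tool pointing down it reaches from about 0.35 to 0.975 m from the base axis. Payload 4.9 kg.
Tool frame: the origin (TCP) lies midway between the tips of the shut fingers; the grasp point (between the pads) lies 19 mm behind it; z points along the fingers, y is the line along which they close (so a half turn about z gives the same grasp; the last joint's range is limited). The gripper opens to 85 mm and grips with 20 to 120 N. Pads are 22 mm wide; open, the fingers measure 114 mm over their backs; the gripper's body (76 mm by 85 mm) begins 54 mm behind the grasp point. The pads swing forward as they close: fully open they stand 13 mm farther back than shut.
Start: joints at [1.129, 0.053, 1.613, -0, 1.476, -0.119], TCP at [0.198, 0.593, 0.231] pointing down, gripper open.
Joint ranges: [-3.01, 3.01], [-1.01, 2.22], [0.06, 2.58], [-1.02, 4.17], [0.09, 2.62], [-3.14, 3.14]. Speed limits (rad/s): [2.57, 2.57, 3.14, 3.14, 3.14, 3.14].

## Interface

Orientations are given as a unit quaternion [w, x, y, z].
In Python, from plant import manip gives the robot as it stands.
- The arm moves only by the tool carry_out, never from a script. Its argument "moves" is a list of rows, each a list of 7 numbers: the opening, from 0 (shut) to 1 (fully open), then the shift along the tool's x, y, z normalised to -1 to 1, where 1 is 0.4 m, then the turn, a rotation vector about the tool's x, y, z normalised to -1 to 1, where 1 is 0.5 rad. In form: [[grip, dx, dy, dz, rx, ry, rz], ...]. A call has 1 to 8 rows; each row is the pose to reach, as a shift and turn from the pose commanded when the call began, along the tool's axes at that moment; what a row does not reach only later rows make up. A row lasts 1/12 s, in which the tool goes at most 41.7 mm and 7.16 degrees, less where a joint would pass 70% of its speed; a pose out of reach is approached as far as the arm can. A call with a number of a shift or a turn outside -1 to 1 is refused whole. A call with a gripper value outside its range is refused whole. The fingers move at their own pace and stop on an object; the grip force is fixed at half the most. Time passes only in rows, so rows that repeat a pose let the fingers close. It gives the time, the measured TCP pose, the force and the opening at its end, in the units of the state.
- manip.state(): the state, without advancing time (a new reading comes with each control period).
- manip.grab_frame(name): name is "scene" or "side" or "wrist"; returns the picture (480x640x3 uint8, red, green, blue); there is no depth.
- manip.camera_info(name): a dict with "intrinsics" (3x3 intrinsics, pixels), "extrinsics" (4x4, takes a point from world to camera coordinates). Camera axes: x right, y down, z forward; pixel columns grow to the right and rows downward; lengths in m; the calibration is good to about 2 mm. A picture is of the moment at which its call begins: read the wrist's pose just before it. camera_info takes no time and is no camera call; for the wrist camera it gives the pose at the moment of the call.
- manip.job_done(): hands the job in, once; it reports no verdict.
The state is a dict: "time": time; "joint_pos": joint angles; "joint_vel": joint speeds; "joint_efforts": joint torques, N m; "tool_pos": TCP position; "tool_rot": TCP orientation; "contact_force": force on the tool from outside, world axes, zero at the start; "ft_torque": the same for the moment, N m; "gripper_width": opening from 0.0 (shut) to 1.0 (fully open).
Only numpy, scipy, OpenCV 4.12 (cv2) and the standard library are available. Lean on these libraries where they do the work, as an engineer would, in place of code of your own. Each camera call takes 0.05 s, during which the arm holds its last target. There are 200 camera calls.

## Task

Gently rest the steel extension bar level in the two V saddles inside the open socket case and let go of it. Then gently set the nested pair of lids on the case together, the outer lid still lying on the inner one, so that the inner lid is fully seated, and let go. Finally lift the outer lid alone by its collar, leaving the inner lid seated and undisturbed, and finish while holding the outer lid level in the air, well clear above the inner lid's stem; do not let go of it, and leave the other things on the bench where they are.

Things in the scene. Friction and masses are not known exactly. Their poses are not given: they have to be found in the camera images.
- case: grey open socket case, fixed to the bench left or right of the bar (the lids on the other side); outside 190 (its x) x 130 (its y) x 60 mm tall, walls and floor 5 mm thick; origin at the centre of its underside, z up. Small sockets up to 23 mm high stand in its inside corners, 55 mm or more from the middle along x
- saddles_mid (a point): where the bar's centre rests, 36 mm above the case's underside, midway between two V saddles inside the case. Axes as the case's; the grooves and the resting bar run along x, either way round. Saddles: centred 38 mm either side along x, each 12 mm thick, 90 degree V about 40 mm wide at its mouth, top up to 46 mm above the case's underside. The bar's hex ends must lie outside the saddles
- bar_center (a point): centre of the steel extension bar (on its axis), x along it. It lies on the bench between case and lids, axis 10 mm up. Round shaft 14 mm diameter, 112 mm long, with a 36 mm long 14 mm square in its middle (sides upright and level as it lies), between two hexagonal ends each 18 mm long and 20 mm across flats, plus a 6 mm drive stub at one end; about 0.2 kg
- case_mouth (a point): centre of the case's open mouth, level with its rim, 60 mm above its underside (inside 180 x 120 mm); axes as the case's. With the inner lid fully seated, its slab on the rim and its plug inside (4 mm of play each side, either way round), the stem's top is 72 mm above this point
- stem_top (a point): centre of the top face of the inner lid's steel stem, 18 x 18 mm square, sides along the lid's x (long) and y; 64 mm tall on a grey slab 190 x 130 x 8 mm, with a plug 172 x 112 x 10 mm beneath on which it stands (this point 82 mm up). About 0.3 kg. The stem passes through the outer lid's collar and stands 32 mm above it: lifting by the stem carries both lids, the outer lying loose on the slab
- collar_mid (a point): centre of the outer lid's square collar, 40 mm outside, 25 mm inside, 28 mm tall (14 mm up and down from here); sides along the lid's x (long) and y. It stands on a grey plate 206 x 146 x 4 mm with a 6 mm skirt below (edge 24 mm below here). About 0.22 kg. Nested, this point is 46 mm below the stem's top, the stem loose inside the collar; lifting by the collar carries the outer lid alone
- socket_short: bystander: short steel socket standing on end, 26 mm across, 28 mm tall; origin at the centre of its foot
- socket_deep: bystander: deep steel socket standing on end, 28 mm across, 55 mm tall; origin at the centre of its foot
- screwdriver: bystander: screwdriver lying on the bench near the far edge; origin under its middle
- wrench: bystander: open-ended wrench lying on the bench near the far edge; origin under its middle
- spray_can: bystander: upright can, 54 mm across, 150 mm tall, at the right; origin at the centre of its foot
- bit_tray: bystander: black open tray 100 x 70 x 30 mm at the left; origin at the centre of its underside
- screw_jar: bystander: squat closed jar, 60 mm across, 70 mm tall, at the right; origin at the centre of its foot
Mind the look-alikes: they are no part of the job. What is shaped like the part that bears bar_center but turquoise or yellow is not meant.

How it is judged:
By the outcome, as a careful person would: the job done as asked, in the order asked, and still so for the second after the job is handed in, while the arm keeps its last pose, push and grip.
It also fails if it takes over 72 s, if anything falls off the work surface, if the arm or the gripper's body presses on something with over 40 N, if the wrist force passes 120 N, or if a joint passes its speed limit or range.

## Working session

There is one attempt and no reset: what is moved stays moved. The work goes in short steps, Python scripts to look and compute and a tool call to move; the robot and the scene stay as the last step left them, time stands still between calls to the robot, and variables do not carry over. Pictures are saved under pics/ and viewed, on a budget of 10 in all, crops included, one or two more only if the job needs it, and the job is handed in when it is done.

Besides the shell and the picture viewer there is one more tool, called after "Call:" as a command line: name --pt "numbers of a row" for each row, then --argument value for the rest. carry_out: Moves the arm, as the interface text tells. Scaled input: -1 to 1 covers 0.4 m each way for a shift and 0.5 rad each way for a turn. Its arguments: {"type":"object","properties":{"moves":{"type":"array"}},"required":["moves"]}

```bash
mkdir -p pics; python3 - <<'E'
from plant import manip
import cv2,numpy as np
s=manip.state();print({k:np.round(v,4) for k,v in s.items()})
for n in ["scene","side","wrist"]:
    c=manip.camera_info(n);print(n,np.round(c["intrinsics"],1).tolist(),np.round(c["extrinsics"],4).tolist())
    cv2.imwrite(f"pics/{n}0.png",manip.grab_frame(n)[:,:,::-1])
E
```

```text
{'time': np.float64(0.0), 'joint_pos': array([ 1.129 ,  0.0534,  1.6143,  0.    ,  1.476 , -0.119 ]), 'joint_vel': array([-0.0001,  0.0009, -0.0002,  0.0011, -0.0014,  0.0004]), 'joint_efforts': array([-9.00000e-04, -3.93684e+01, -3.70175e+01, -2.00000e-04,
        6.90000e-03, -0.00000e+00]), 'tool_pos': array([0.198 , 0.5922, 0.2301]), 'tool_rot': array([-3.000e-04,  1.607e-01,  9.870e-01, -1.000e-03]), 'contact_force': array([ 0.5997, -0.6747, -1.2183]), 'ft_torque': array([ 0.0315, -0.0291, -0.0319]), 'gripper_width': np.float64(0.9983)}
scene [[475.1, 0.0, 318.7], [0.0, 475.1, 232.3], [0.0, 0.0, 1.0]] [[0.5112, 0.8594, 0.0115, -0.275], [0.4873, -0.2787, -0.8276, -0.1978], [-0.708, 0.4287, -0.5612, 1.4384], [0.0, 0.0, 0.0, 1.0]]
side [[544.2, 0.0, 316.6], [0.0, 544.2, 232.7], [0.0, 0.0, 1.0]] [[0.8976, -0.4407, 0.0133, -0.4473], [-0.3241, -0.68, -0.6577, 0.2023], [0.2989, 0.586, -0.7532, 1.4664], [0.0, 0.0, 0.0, 1.0]]
wrist [[429.2, 0.0, 319.5], [0.0, 429.2, 250.6], [0.0, 0.0, 1.0]] [[0.3159, 0.9488, -0.0029, -0.6237], [0.8983, -0.2981, 0.3229, -0.0425], [0.3055, -0.1046, -0.9464, 0.3807], [0.0, 0.0, 0.0, 1.0]]
```

View pics/scene0.png

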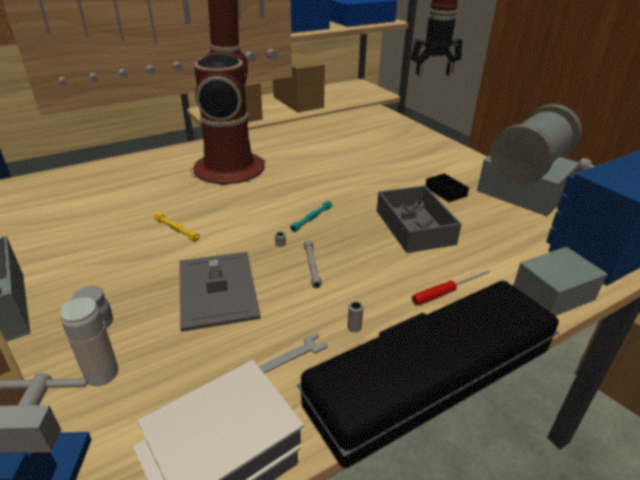

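View pics/side0.png

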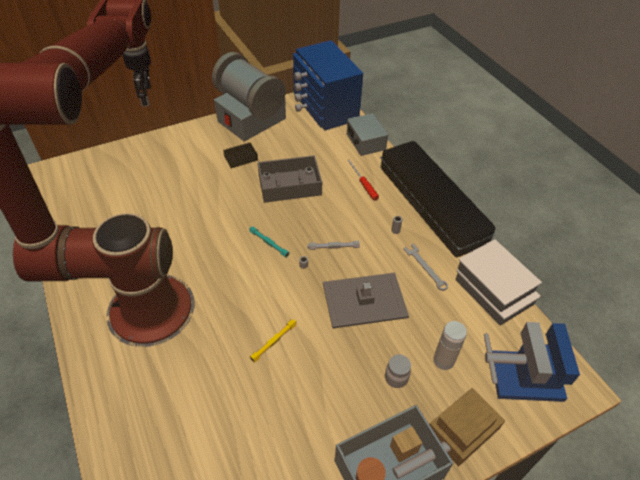

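The scene picture shows what could be taken for the bar: the grey one at scene (313,264) / side (333,245), the turquoise one at scene (312,215), the yellow one at (177,227), and the wrench at (295,352). I choose the grey one. The case is at side (290,178) and the lids are at (365,298). I'll check these in one close crop.

```bash
cat > h.py <<'E'
import numpy as np
from plant import manip
def ray(ci,u,v,z):
    K=np.array(ci["intrinsics"]);T=np.array(ci["extrinsics"]);R=T[:3,:3];t=T[:3,3]
    o=-R.T@t; d=R.T@np.linalg.solve(K,[u,v,1.]); return o+d*(z-o[2])/d[2]
def proj(ci,p):
    K=np.array(ci["intrinsics"]);T=np.array(ci["extrinsics"]);q=K@(T[:3,:3]@np.array(p)+T[:3,3]);return q[:2]/q[2]
E
python3 - <<'E'
import cv2,numpy as np
from h import *
a=cv2.imread('pics/side0.png')[145:335,220:420];cv2.imwrite('pics/c1.png',cv2.resize(a,None,fx=3.1,fy=3.1,interpolation=cv2.INTER_CUBIC))
s=manip.camera_info("side");c=manip.camera_info("scene")
for n,u,v,z in [("bar",333,245,.01),("case",290,166,.06),("lidstem",366,283,.082)]: print(n,ray(s,u,v,z))
for n,u,v,z in [("bar",313,264,.01),("case",416,206,.06),("lidstem",214,262,.082)]: print(n,ray(c,u,v,z))
E
```

```text
bar [ 0.54062734 -0.02310897  0.01      ]
case [0.54678429 0.29583636 0.06      ]
lidstem [ 0.5294363  -0.22824208  0.082     ]
bar [ 0.5514995  -0.02244773  0.01      ]
case [0.53459626 0.27392689 0.06      ]
lidstem [ 0.53036623 -0.23174187  0.082     ]
```

View pics/c1.png

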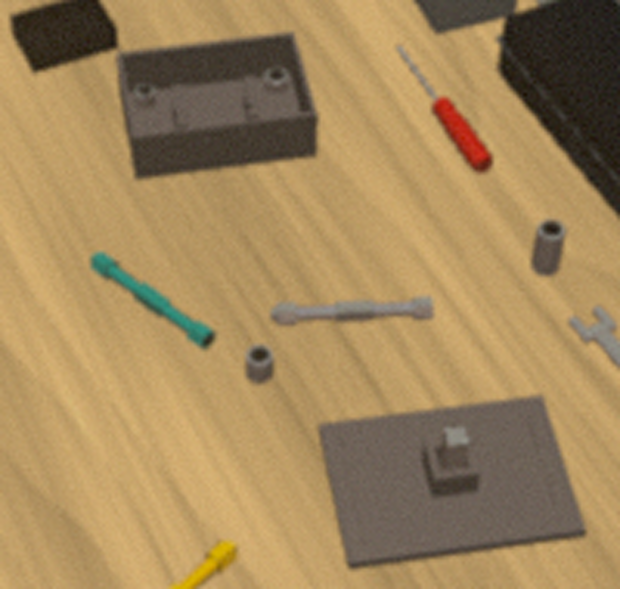

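The crop confirms it: the plain steel bar has its ends at crop (275,312) and (432,308) and a square in the middle. The case rim corners are near (119,54), (294,36), (315,115) and (133,134). The lid plate corners are near (320,425), (543,397), (583,532) and (350,562), with the stem top at (456,436).

```bash
cat >> h.py <<'E'
from scipy.spatial.transform import Rotation as Ro
def quat(q): return Ro.from_quat([q[1],q[2],q[3],q[0]])
def plan(goal,yaw,cur=None):
    """yaw = world angle of tool y axis, tool pointing down. prints normalised shift/turn from measured pose"""
    s=manip.state(); p=np.array(s["tool_pos"]);R=quat(s["tool_rot"])
    y=np.array([np.cos(yaw),np.sin(yaw),0]);z=np.array([0,0,-1.]);x=np.cross(y,z)
    G=Ro.from_matrix(np.c_[x,y,z])
    d=R.inv().apply(np.array(goal)-p)/.4; r=(R.inv()*G).as_rotvec()/.5
    print("shift",d.round(4),"turn",r.round(4),"dist",np.linalg.norm(np.array(goal)-p).round(4))
E
python3 - <<'E'
from h import *
s=manip.camera_info("side")
f=lambda cx,cy,z: ray(s,(cx+.5)/3.1-.5+220,(cy+.5)/3.1-.5+145,z)
def fit(pts,z):
    P=np.array([f(*p,z) for p in pts])[:,:2];c=P.mean(0)
    e=[P[1]-P[0],P[2]-P[3]];print(P.round(3).tolist(),"c",c.round(4),"yaw",[np.degrees(np.arctan2(v[1],v[0])).round(1) for v in e],"len",[np.linalg.norm(v).round(3) for v in e])
fit([(119,54),(294,36),(315,115),(133,134)],.06)
fit([(320,425),(543,397),(583,532),(350,562)],.022)
a=f(275,312,.01);b=f(432,308,.01);print(a,b,(a+b)/2,np.degrees(np.arctan2(*(b-a)[1::-1])),np.linalg.norm(b-a))
print("stem",f(456,436,.082))
plan([.54,-.02,.26],np.radians(90+25))
E
```

```text
[[0.461, 0.357], [0.639, 0.305], [0.605, 0.187], [0.428, 0.24]] c [0.5334 0.2723] yaw [np.float64(-16.4), np.float64(-16.8)] len [np.float64(0.186), np.float64(0.185)]
[[0.45, -0.137], [0.646, -0.197], [0.601, -0.334], [0.409, -0.274]] c [ 0.5266 -0.2356] yaw [np.float64(-16.8), np.float64(-17.3)] len [np.float64(0.205), np.float64(0.201)]
[0.47449876 0.00714531 0.01      ] [ 0.61190204 -0.05292232  0.01      ] [ 0.5432004  -0.02288851  0.01      ] -23.613169570960725 0.14995927420023847
stem [ 0.52756102 -0.23556515  0.082     ]
shift [-1.2963 -1.1805 -0.0725] turn [-0.003  -0.0016 -1.5183] dist 0.7019
```

```bash
python3 - <<'E'
from h import *
plan([.54,-.02,.25],np.radians(66.4))
E
```

```text
shift [-1.2963 -1.1805 -0.0475] turn [-0.0033 -0.0002  0.1781] dist 0.7016
```

Call:
carry_out --pt "1 -0.6 -0.55 -0.02 0 0 0" --pt "1 -0.6 -0.55 -0.02 0 0 0" --pt "1 -0.6 -0.55 -0.02 0 0 0" --pt "1 -0.6 -0.55 -0.02 0 0 0" --pt "1 -0.6 -0.55 -0.02 0 0 0" --pt "1 -0.6 -0.55 -0.02 0 0 0" --pt "1 -0.6 -0.55 -0.02 0 0 0" --pt "1 -0.6 -0.55 -0.02 0 0 0"

```text
time: 0.82
tool_pos: [0.3567, 0.3056, 0.2391]
tool_rot: [0.0, 0.161, 0.987, -0.0]
contact_force: [0.0, -0.1, -0.3]
gripper_width: 1.002
```

Call:
carry_out --pt "1 -0.6 -0.55 -0.02 0 0 0" --pt "1 -0.6 -0.55 -0.02 0 0 0" --pt "1 -0.6 -0.55 -0.02 0 0 0" --pt "1 -0.6 -0.55 -0.02 0 0 0" --pt "1 -0.6 -0.55 -0.02 0 0 0" --pt "1 -0.6 -0.55 -0.02 0 0 0" --pt "1 -0.6 -0.55 -0.02 0 0 0" --pt "1 -0.6 -0.55 -0.02 0 0 0"

```text
time: 1.48
tool_pos: [0.5146, 0.0204, 0.2472]
tool_rot: [0.0, 0.161, 0.987, -0.0]
contact_force: [0.0, 0.1, -0.3]
gripper_width: 1.001
```

Call:
carry_out --pt "1 -0.1 -0.08 0 0 0 0.18" --pt "1 -0.1 -0.08 0 0 0 0.18" --pt "1 -0.1 -0.08 0 0 0 0.18" --pt "1 -0.1 -0.08 0 0 0 0.18"

```text
time: 1.82
tool_pos: [0.5413, -0.0199, 0.2467]
tool_rot: [-0.001, 0.205, 0.979, 0.0]
contact_force: [-0.2, 1.4, -0.2]
gripper_width: 1.002
```

```bash
python3 - <<'E'
from h import *
import cv2
s=manip.state();print(s["time"],s["tool_pos"],s["tool_rot"],s["joint_pos"])
np.save("w1.npy",manip.camera_info("wrist")["extrinsics"])
cv2.imwrite("pics/w1.png",manip.grab_frame("wrist")[:,:,::-1])
plan([.5432,-.0229,.25],np.radians(66.4))
print([proj(manip.camera_info("wrist"),p).round() for p in ([.5432,-.0229,.01],[.5276,-.2356,.082],[.5334,.2723,.06])])
E
```

```text
1.8167 [ 0.54133057 -0.0198507   0.24671743] [-8.09989904e-04  2.05139019e-01  9.78732477e-01  2.55688219e-04] [-1.74356814e-01 -1.55019874e-01  1.78742484e+00  5.64359801e-04
  1.51079035e+00 -1.33197580e+00]
shift [-0.0086 -0.0065 -0.0079] turn [ 0.0003 -0.0027 -0.0001] dist 0.0054
[array([317., 206.]), array([ 64., 314.]), array([700.,  44.])]
```

View pics/w1.png

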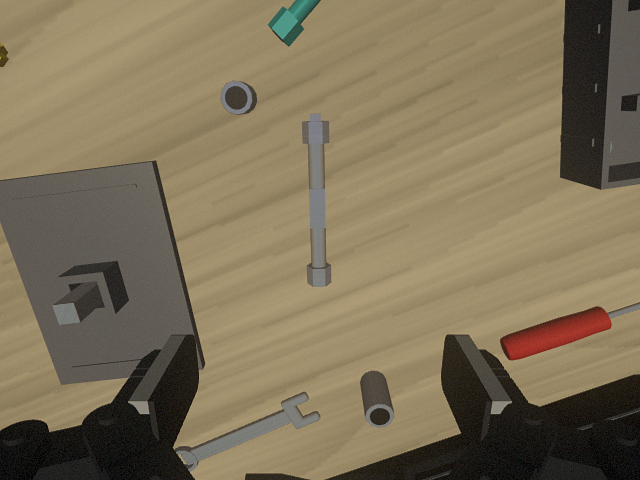

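The wrist view shows the grey bar at (317,208), with its stub at the top (316,117). The stem top is at (67,314), the plate corners are at (155,162) and (62,384), and the case's right part is at the upper right.

```bash
python3 - <<'E'
from h import *
c={"intrinsics":manip.camera_info("wrist")["intrinsics"],"extrinsics":np.load("w1.npy")}
q=ray(c,317.5,208,.017);a=ray(c,316,155,.017);b=ray(c,318.3,255,.017)
print("bar",q,np.degrees(np.arctan2(*(b-a)[1::-1])))
print(ray(c,316,118,.015),ray(c,318.5,286,.012))
print("stem",ray(c,67,314,.082)); d=ray(c,155,162,.022)-ray(c,203,367,.022);print("platelong",d,np.degrees(np.arctan2(*(-d)[1::-1])),np.linalg.norm(d))
s=manip.state();print(s["tool_pos"]);plan([q[0],q[1],.06],np.radians(66.4))
T=np.array(c["extrinsics"]);print("cam",-T[:3,:3].T@T[:3,3])
E
```

```text
bar [ 0.5434265  -0.02306121  0.017     ] -22.405276874930927
[0.47324124 0.00634777 0.015     ] [ 0.61448494 -0.05321549  0.012     ]
stem [ 0.52888486 -0.23386088  0.082     ]
platelong [-0.19356279  0.05951326  0.        ] -17.090688750939282 0.2025052602964833
[ 0.54110244 -0.0191264   0.2468381 ]
shift [-0.0099 -0.0068  0.4671] turn [ 0.0003 -0.0027 -0.0001] dist 0.1869
cam [0.46501322 0.01347599 0.38887377]
```

Call:
carry_out --pt "0.6 -0.01 -0.007 0.53 0 0 -0.024" --pt "0.6 -0.01 -0.007 0.53 0 0 -0.024" --pt "0.6 -0.01 -0.007 0.53 0 0 -0.024" --pt "0.6 -0.01 -0.007 0.53 0 0 -0.024" --pt "0.6 -0.01 -0.007 0.53 0 0 -0.024" --pt "0.6 -0.01 -0.007 0.53 0 0 -0.024" --pt "0.6 -0.01 -0.007 0.53 0 0 -0.024" --pt "0.6 -0.01 -0.007 0.53 0 0 -0.024"

```text
time: 2.53
tool_pos: [0.5453, -0.0233, 0.0374]
tool_rot: [0.001, 0.198, 0.98, 0.0]
contact_force: [0.9, 0.1, 0.8]
gripper_width: 0.596
```

```bash
python3 - <<'E'
from h import *
plan([.5434,-.0231,.004],np.radians(67.1))
import cv2
s=manip.camera_info("side");a=manip.grab_frame("side")
u,v=proj(s,[.543,-.023,.03]).astype(int);print(u,v)
b=manip.grab_frame("wrist")[60:420,100:540]
a=cv2.resize(a[v-60:v+60,u-60:u+60],(360,360),interpolation=cv2.INTER_CUBIC)
cv2.imwrite("pics/g1.png",np.hstack([a,b])[:,:,::-1])
E
```

```text
shift [ 0.0047 -0.0014  0.0835] turn [0.0013 0.0047 0.0009] dist 0.0335
333 240
```

View pics/g1.png

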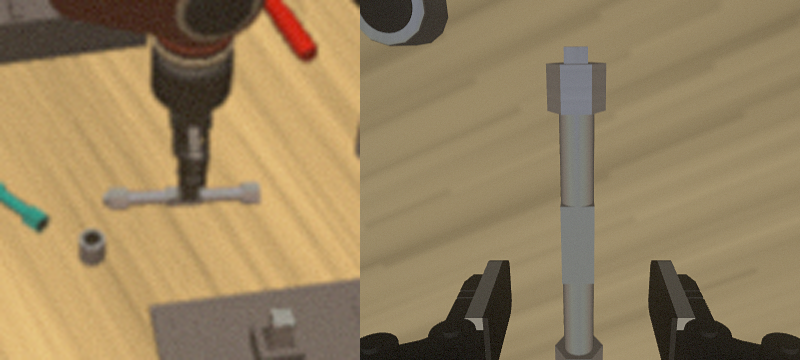

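The gripper straddles the bar's middle square, with the fingers centred at about 580 against the bar at 577. I'll descend and grip.

Call:
carry_out --pt "0.6 0.005 -0.002 0.04 0 0 0" --pt "0.6 0.005 -0.002 0.082 0 0 0" --pt "0.6 0.005 -0.002 0.082 0 0 0" --pt "0 0.005 -0.002 0.082 0 0 0" --pt "0 0.005 -0.002 0.082 0 0 0" --pt "0 0.005 -0.002 0.082 0 0 0" --pt "0 0.005 -0.002 0.082 0 0 0" --pt "0 0.005 -0.002 0.082 0 0 0"

```text
time: 3.3
tool_pos: [0.5439, -0.0243, 0.0049]
tool_rot: [0.002, 0.199, 0.98, 0.0]
contact_force: [-1.2, -0.2, 7.6]
gripper_width: 0.145
```

Call:
carry_out --pt "0 0 0 0 0 0 0" --pt "0 0 0 0 0 0 0" --pt "0 0 0 0 0 0 0" --pt "0 0 0 0 0 0 0"

```text
time: 3.63
tool_pos: [0.5439, -0.0243, 0.0049]
tool_rot: [0.002, 0.199, 0.98, 0.0]
contact_force: [-1.5, 0.5, 7.0]
gripper_width: 0.144
```

```bash
python3 - <<'E'
from h import *
print(manip.state()["tool_pos"],manip.state()["gripper_width"])
plan([.5434,-.0231,.24],np.radians(73.4))
plan([.49,.16,.24],np.radians(73.4))
E
```

```text
[ 0.54390882 -0.02432414  0.00491277] 0.14449509559514384
shift [ 3.000e-04  2.800e-03 -5.877e-01] turn [ 0.0011  0.0071 -0.2219] dist 0.2351
shift [ 0.3018  0.3722 -0.5885] turn [ 0.0011  0.0071 -0.2219] dist 0.3036
```

Call:
carry_out --pt "0 0 0 -0.05 0 0 0" --pt "0 0 0 -0.15 0 0 0" --pt "0 0 0 -0.6 0 0 0" --pt "0 0 0 -0.6 0 0 -0.22" --pt "0 0 0 -0.6 0 0 -0.22" --pt "0 0 0 -0.6 0 0 -0.22" --pt "0 0 0 -0.6 0 0 -0.22" --pt "0 0 0 -0.6 0 0 -0.22"

```text
time: 4.3
tool_pos: [0.5446, -0.0244, 0.2486]
tool_rot: [0.005, 0.145, 0.989, -0.0]
contact_force: [0.4, 0.6, -2.0]
gripper_width: 0.139
```

```bash
python3 - <<'E'
from h import *
print(manip.state()["tool_pos"],manip.state()["gripper_width"])
plan([.5334,.2723,.25],np.radians(73.4))
E
```

```text
[ 0.54463949 -0.02443576  0.2486026 ] 0.13919440029497152
shift [ 0.2396  0.7026 -0.0052] turn [ 0.0023  0.0212 -0.0021] dist 0.297
```

Call:
carry_out --pt "0 0.24 0.703 -0.005 0 0.02 0" --pt "0 0.24 0.703 -0.005 0 0.02 0" --pt "0 0.24 0.703 -0.005 0 0.02 0" --pt "0 0.24 0.703 -0.005 0 0.02 0" --pt "0 0.24 0.703 -0.005 0 0.02 0" --pt "0 0.24 0.703 -0.005 0 0.02 0" --pt "0 0.24 0.703 -0.005 0 0.02 0" --pt "0 0.24 0.703 -0.005 0 0.02 0"

```text
time: 4.97
tool_pos: [0.528, 0.2781, 0.2403]
tool_rot: [-0.008, 0.142, 0.99, 0.001]
contact_force: [-0.8, -0.5, -1.7]
gripper_width: 0.142
```

Call:
carry_out --pt "0 0 0 0 0 0 0" --pt "0 0 0 0 0 0 0" --pt "0 0 0 0 0 0 0"

```text
time: 5.22
tool_pos: [0.5302, 0.2715, 0.2424]
tool_rot: [-0.006, 0.145, 0.989, -0.0]
contact_force: [0.3, 0.4, -1.6]
gripper_width: 0.144
```

```bash
python3 - <<'E'
from h import *
import cv2
print(manip.state()["tool_pos"],manip.state()["tool_rot"])
np.save("w2.npy",manip.camera_info("wrist")["extrinsics"])
a=manip.grab_frame("wrist")
cv2.imwrite("pics/w2.png",cv2.resize(a,(800,600),interpolation=cv2.INTER_CUBIC)[:,:,::-1])
plan([.5334,.2723,.25],np.radians(73.4))
E
```

```text
[0.53021085 0.27154833 0.24244201] [-6.21259168e-03  1.45490426e-01  9.89340113e-01 -2.83373936e-04]
shift [-0.006   0.0042 -0.0173] turn [-0.0032 -0.023  -0.0057] dist 0.0075
```

View pics/w2.png

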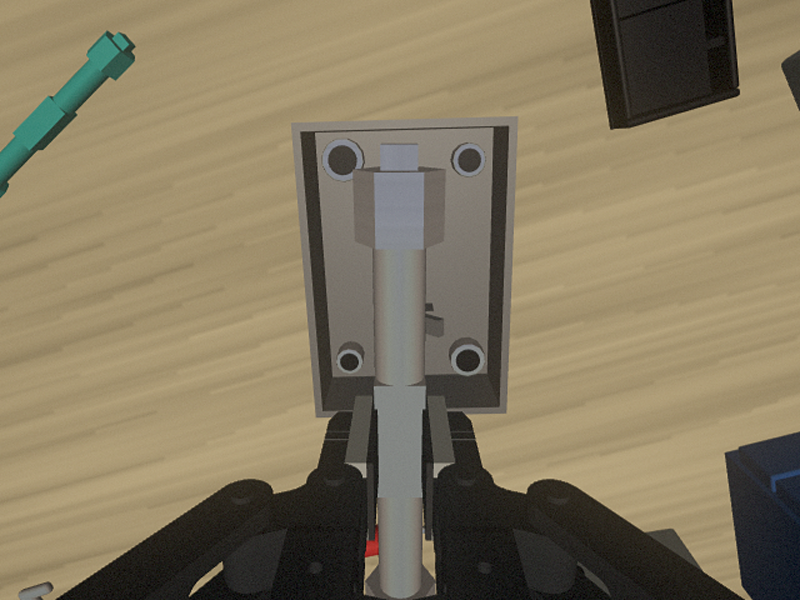

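The wrist view shows the case rim's outer corners at (292,123), (518,117), (506,412) and (316,416) in the 800-pixel picture. The bar is held straight above it, with its stub upward in the image.

```bash
python3 - <<'E'
from h import *
c={"intrinsics":manip.camera_info("wrist")["intrinsics"],"extrinsics":np.load("w2.npy")}
P=np.array([ray(c,(u+.5)/1.25-.5,(v+.5)/1.25-.5,.06) for u,v in [(292,123),(518,117),(506,412),(316,416)]])[:,:2]
C=P.mean(0);print(P.round(4).tolist(),C)
for i,j in [(0,3),(1,2),(1,0),(2,3)]:
    v=P[j]-P[i];print(np.degrees(np.arctan2(v[1],v[0])).round(2),np.linalg.norm(v).round(4))
# bar axis in hand from pixels: shaft top points above axis .007; hex at top
for z in [.2475]: print("bar dir",[ray(c,u/1.25,v/1.25,z+.007).round(4) for u,v in [(399,250),(400,384),(400,497)]])
print(proj(c,[C[0],C[1],.06])*1.25)
plan([*C,.25],np.radians(73.4))
E
```

```text
[[0.4265, 0.2376], [0.4604, 0.3621], [0.642, 0.3128], [0.6081, 0.1881]] [0.53425037 0.27516007]
-15.25 0.1883
-15.19 0.1882
-105.23 0.1291
-105.19 0.1292
bar dir [array([0.4772, 0.2873, 0.2545]), array([0.5122, 0.2771, 0.2545]), array([0.5467, 0.2668, 0.2545])]
[407.91568841 279.71332952]
shift [-0.006   0.0117 -0.0174] turn [-0.0032 -0.023  -0.0057] dist 0.0087
```

```bash
python3 - <<'E'
from h import *
plan([.535,.275,.085],np.radians(74.8))
E
```

```text
shift [-0.0126  0.0125  0.3951] turn [-0.0029 -0.023  -0.0546] dist 0.1582
```

Call:
carry_out --pt "0 -0.0126 0.0125 0.05 -0.003 -0.023 -0.055" --pt "0 -0.0126 0.0125 0.15 -0.003 -0.023 -0.055" --pt "0 -0.0126 0.0125 0.25 -0.003 -0.023 -0.055" --pt "0 -0.0126 0.0125 0.35 -0.003 -0.023 -0.055" --pt "0 -0.0126 0.0125 0.395 -0.003 -0.023 -0.055" --pt "0 -0.0126 0.0125 0.395 -0.003 -0.023 -0.055" --pt "0 -0.0126 0.0125 0.395 -0.003 -0.023 -0.055" --pt "0 -0.0126 0.0125 0.395 -0.003 -0.023 -0.055"

```text
time: 5.93
tool_pos: [0.5373, 0.2764, 0.0888]
tool_rot: [0.003, 0.132, 0.991, 0.002]
contact_force: [-0.1, -0.1, 0.1]
gripper_width: 0.144
```

```bash
python3 - <<'E'
from h import *
s=manip.state();print(s["tool_pos"])
plan([.535,.275,.035],np.radians(74.8))
import cv2
S=manip.camera_info("side");a=manip.grab_frame("side")
u,v=proj(S,[.535,.275,.08]).astype(int);print(u,v)
b=manip.grab_frame("scene");C=manip.camera_info("scene");p,q=proj(C,[.535,.275,.08]).astype(int);print(p,q)
f=lambda m,u,v:cv2.resize(m[v-50:v+50,u-50:u+50],(400,400),interpolation=cv2.INTER_CUBIC)
cv2.imwrite("pics/p1.png",np.hstack([f(a,u,v),f(b,p,q)])[:,:,::-1])
E
```

```text
[0.53725066 0.27641341 0.08880824]
shift [ 0.0051 -0.0054  0.1345] turn [0.0074 0.0092 0.0012] dist 0.0539
289 166
417 198
```

View pics/p1.png

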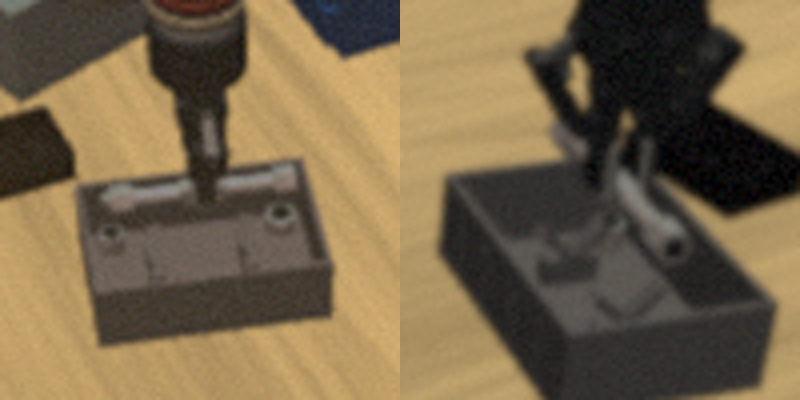

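The side and scene crops show the bar held level, centred and parallel over the case, with the V saddles below it.

Call:
carry_out --pt "0 0.005 -0.005 0.05 0 0 0" --pt "0 0.005 -0.005 0.1 0 0 0" --pt "0 0.005 -0.005 0.1 0 0 0" --pt "0 0.005 -0.005 0.1 0 0 0" --pt "0 0.005 -0.005 0.1 0 0 0" --pt "0 0.005 -0.005 0.1 0 0 0"

```text
time: 6.53
tool_pos: [0.5347, 0.276, 0.0488]
tool_rot: [0.003, 0.131, 0.991, 0.002]
contact_force: [-0.0, -0.3, -1.5]
gripper_width: 0.139
```

```bash
python3 - <<'E'
from h import *
s=manip.state();print(s["tool_pos"],s["contact_force"])
plan([.535,.275,.031],np.radians(74.8))
E
```

```text
[0.53467131 0.27595482 0.04884496] [-0.00709333 -0.28045078 -1.49857163]
shift [-0.0012 -0.0023  0.0446] turn [0.0076 0.0094 0.0041] dist 0.0179
```

Call:
carry_out --pt "0 -0.001 -0.002 0.01 0 0.009 0.004" --pt "0 -0.001 -0.002 0.02 0 0.009 0.004" --pt "0 -0.001 -0.002 0.03 0 0.009 0.004" --pt "0 -0.001 -0.002 0.036 0 0.009 0.004" --pt "0 -0.001 -0.002 0.036 0 0.009 0.004" --pt "0 -0.001 -0.002 0.036 0 0.009 0.004"

```text
time: 7.03
tool_pos: [0.5332, 0.2746, 0.0318]
tool_rot: [-0.001, 0.132, 0.991, 0.001]
contact_force: [0.7, 0.4, -2.0]
gripper_width: 0.144
```

Call:
carry_out --pt "0 0 0 0.004 0 0 0" --pt "0 0 0 0.004 0 0 0" --pt "0 0 0 0.004 0 0 0"

```text
time: 7.28
tool_pos: [0.5338, 0.275, 0.031]
tool_rot: [-0.001, 0.132, 0.991, 0.002]
contact_force: [0.8, 2.8, 1.3]
gripper_width: 0.144
```

Call:
carry_out --pt "0 0 0 0.004 0 0 0" --pt "0 0 0 0.004 0 0 0" --pt "0 0 0 0.004 0 0 0"

```text
time: 7.53
tool_pos: [0.5339, 0.2752, 0.0308]
tool_rot: [-0.001, 0.132, 0.991, 0.002]
contact_force: [-3.5, 1.4, 8.2]
gripper_width: 0.142
```

```bash
python3 - <<'E'
from h import *
s=manip.state();print(s["tool_pos"],s["contact_force"],s["ft_torque"])
plan([.535,.275,.031],np.radians(74.8))
E
```

```text
[0.53391797 0.27516001 0.03075885] [-3.45475784  1.36422013  8.21911784] [ 0.22129827  0.47310773 -0.04178652]
shift [-0.0027  0.0003 -0.0006] turn [ 0.0058 -0.0047 -0.0004] dist 0.0011
```

Contact came at the expected height, with about 10 N upward. I'll release and look before rising.

Call:
carry_out --pt "0.2 0 0 0 0 0 0" --pt "0.25 0 0 0 0 0 0" --pt "0.35 0 0 0 0 0 0" --pt "0.4 0 0 0 0 0 0" --pt "0.4 0 0 0 0 0 0" --pt "0.4 0 0 0 0 0 0"

```text
time: 8.03
tool_pos: [0.5331, 0.2743, 0.0285]
tool_rot: [-0.002, 0.132, 0.991, 0.001]
contact_force: [0.5, -0.2, 0.2]
gripper_width: 0.4
```

Call:
carry_out --pt "0.4 0 0 -0.02 0 0 0" --pt "0.4 0 0 -0.06 0 0 0" --pt "0.4 0 0 -0.12 0 0 0" --pt "0.4 0 0 -0.2 0 0 0" --pt "0.4 0 0 -0.3 0 0 0" --pt "0.4 0 0 -0.55 0 0 0" --pt "0.4 0 0 -0.55 0 0 0" --pt "0.4 0 0 -0.55 0 0 0"

```text
time: 8.7
tool_pos: [0.5361, 0.2749, 0.2576]
tool_rot: [0.004, 0.132, 0.991, 0.004]
contact_force: [1.2, 0.1, 1.9]
gripper_width: 0.396
```

Call:
carry_out --pt "0.4 0 0 -0.04 0 0 0" --pt "0.4 0 0 -0.04 0 0 0" --pt "0.4 0 0 -0.04 0 0 0" --pt "0.4 0 0 -0.04 0 0 0"

```text
time: 9.03
tool_pos: [0.5332, 0.2737, 0.2633]
tool_rot: [-0.002, 0.132, 0.991, 0.0]
contact_force: [-1.4, -0.0, -0.4]
gripper_width: 0.402
```

```bash
python3 - <<'E'
from h import *
import cv2
print(manip.state()["tool_pos"],manip.state()["tool_rot"])
np.save("w3.npy",manip.camera_info("wrist")["extrinsics"])
a=manip.grab_frame("wrist")
cv2.imwrite("pics/w3.png",cv2.resize(a[60:360,190:470],None,fx=2,fy=2,interpolation=cv2.INTER_CUBIC)[:,:,::-1])
E
```

```text
[0.53322446 0.27370683 0.26333576] [-2.33304188e-03  1.32287539e-01  9.91208516e-01  4.92025892e-04]
```

View pics/w3.png

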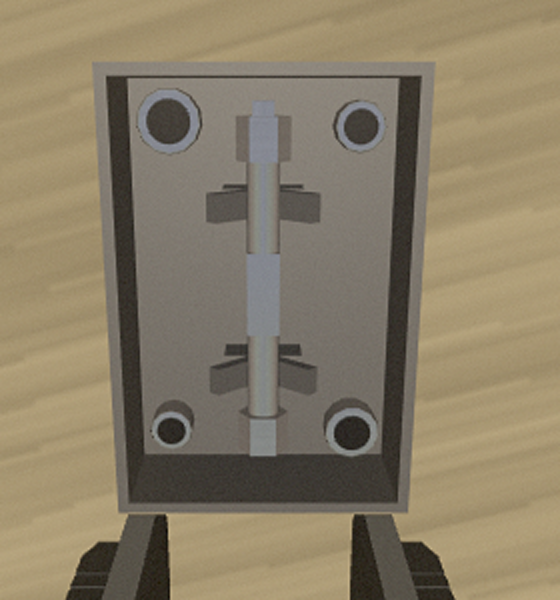

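The bar lies centred in both Vs, with its hex ends outside the saddles. Crop corners of the rim: (93,63), (436,62), (408,513), (118,513). I'll refine the case pose from these and go to the lids.

```bash
python3 - <<'E'
from h import *
c={"intrinsics":manip.camera_info("wrist")["intrinsics"],"extrinsics":np.load("w3.npy")}
f=lambda u,v,z:ray(c,(u+.5)/2-.5+190,(v+.5)/2-.5+60,z)
P=np.array([f(u,v,.06) for u,v in [(93,63),(436,62),(408,513),(118,513)]])[:,:2]
C=P.mean(0);print(P.round(4).tolist(),C)
for i,j in [(0,3),(1,2),(1,0),(2,3)]:
    v=P[j]-P[i];print(np.degrees(np.arctan2(v[1],v[0])).round(2),np.linalg.norm(v).round(4))
Q=np.array([f(u,v,.06) for u,v in [(106,77),(422,77),(400,503),(128,503)]])[:,:2];print("inner",Q.mean(0))
print("bar mid",f(263,295,.043))
plan([.53,-.235,.26],np.radians(73.2))
E
```

```text
[[0.4263, 0.2372], [0.4598, 0.3623], [0.6426, 0.3128], [0.6087, 0.1874]] [0.53435207 0.27490676]
-15.27 0.1891
-15.17 0.1894
-104.97 0.1296
-105.1 0.1299
inner [0.53448468 0.27501236]
bar mid [0.53318504 0.27499585 0.043     ]
shift [-0.3263 -1.229   0.0053] turn [-0.0009 -0.0114  0.0558] dist 0.5086
```

Call:
carry_out --pt "0.6 -0.163 -0.614 0 0 0 0" --pt "0.6 -0.163 -0.614 0 0 0 0" --pt "0.6 -0.163 -0.614 0 0 0 0" --pt "0.6 -0.163 -0.614 0 0 0 0" --pt "0.6 -0.163 -0.614 0 0 0 0" --pt "0.6 -0.163 -0.614 0 0 0 0" --pt "0.6 -0.163 -0.614 0 0 0 0"

```text
time: 9.67
tool_pos: [0.5313, 0.0144, 0.2621]
tool_rot: [-0.003, 0.135, 0.991, -0.0]
contact_force: [1.3, 0.9, 0.7]
gripper_width: 0.599
```

Call:
carry_out --pt "0.6 -0.163 -0.614 0 0 0 0.056" --pt "0.6 -0.163 -0.614 0 0 0 0.056" --pt "0.6 -0.163 -0.614 0 0 0 0.056" --pt "0.6 -0.163 -0.614 0 0 0 0.056" --pt "0.6 -0.163 -0.614 0 0 0 0.056" --pt "0.6 -0.163 -0.614 0 0 0 0.056" --pt "0.6 -0.163 -0.614 0 0 0 0.056" --pt "0.6 -0.163 -0.614 0 0 0 0.056"

```text
time: 10.33
tool_pos: [0.53, -0.2358, 0.2614]
tool_rot: [-0.003, 0.148, 0.989, 0.002]
contact_force: [-0.4, 0.5, -0.4]
gripper_width: 0.598
```

Call:
carry_out --pt "0.6 0 0 0 0 0 0" --pt "0.6 0 0 0 0 0 0" --pt "0.6 0 0 0 0 0 0"

```text
time: 10.58
tool_pos: [0.531, -0.2326, 0.2633]
tool_rot: [-0.002, 0.145, 0.989, 0.001]
contact_force: [-0.1, -0.1, 0.2]
gripper_width: 0.6
```

```bash
python3 - <<'E'
from h import *
import cv2
print(manip.state()["tool_pos"],manip.state()["tool_rot"])
np.save("w4.npy",manip.camera_info("wrist")["extrinsics"])
a=manip.grab_frame("wrist")
cv2.imwrite("pics/w4.png",cv2.resize(a[70:370,160:480],None,fx=2,fy=2,interpolation=cv2.INTER_CUBIC)[:,:,::-1])
plan([.529,-.234,.26],np.radians(73.2))
E
```

```text
[ 0.53104942 -0.23259723  0.26326153] [-0.00167488  0.14510171  0.98941456  0.00123608]
shift [ 0.0041 -0.0047  0.0088] turn [ 0.0036 -0.0065  0.0042] dist 0.0043
```

View pics/w4.png

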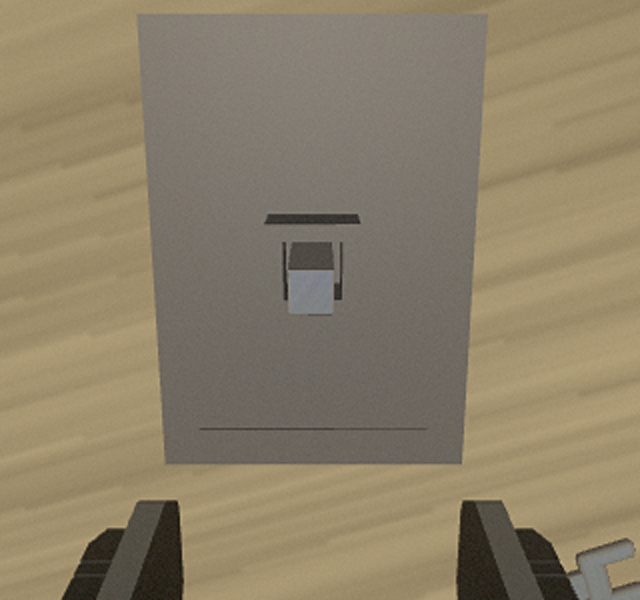

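The wrist view shows the stem top square spanning (288..334, 268..314), centre (311,291). The plate corners are (138,14), (488,14), (462,463) and (165,463). All are aligned with the tool.

```bash
python3 - <<'E'
from h import *
c={"intrinsics":manip.camera_info("wrist")["intrinsics"],"extrinsics":np.load("w4.npy")}
f=lambda u,v,z:ray(c,(u+.5)/2-.5+160,(v+.5)/2-.5+70,z)
P=np.array([f(u,v,.022) for u,v in [(138,14),(488,14),(462,463),(165,463)]])[:,:2]
print("plate",P.mean(0))
for i,j in [(0,3),(1,2),(1,0),(2,3)]:
    v=P[j]-P[i];print(np.degrees(np.arctan2(v[1],v[0])).round(2),np.linalg.norm(v).round(4))
S=np.array([f(u,v,.082) for u,v in [(288,268.5),(334,268.5),(334,314.5),(288,314.5)]])[:,:2]
print("stem",S.mean(0),[np.degrees(np.arctan2(*(S[j]-S[i])[::-1])).round(2) for i,j in [(0,3),(1,2),(1,0),(2,3)]])
plan([*S.mean(0),.12],np.radians(73.0))
E
```

```text
plate [ 0.52692856 -0.23416157]
-16.77 0.2047
-16.59 0.2048
-106.6 0.1452
-106.63 0.1459
stem [ 0.52776663 -0.23496741] [np.float64(-17.28), np.float64(-16.3), np.float64(-106.62), np.float64(-106.62)]
shift [ 0.0052 -0.0085  0.3588] turn [ 0.0036 -0.0066  0.0112] dist 0.1436
```

Call:
carry_out --pt "0.6 0.005 -0.0085 0.1 0.003 -0.006 -0.01" --pt "0.6 0.005 -0.0085 0.2 0.003 -0.006 -0.01" --pt "0.6 0.005 -0.0085 0.3 0.003 -0.006 -0.01" --pt "0.6 0.005 -0.0085 0.4 0.003 -0.006 -0.01" --pt "0.6 0.005 -0.0085 0.4 0.003 -0.006 -0.01" --pt "0.6 0.005 -0.0085 0.4 0.003 -0.006 -0.01" --pt "0.6 0.005 -0.0085 0.4 0.003 -0.006 -0.01" --pt "0.6 0.005 -0.0085 0.4 0.003 -0.006 -0.01"

```text
time: 11.3
tool_pos: [0.53, -0.2376, 0.1079]
tool_rot: [0.003, 0.143, 0.99, -0.001]
contact_force: [-0.5, -0.5, 0.5]
gripper_width: 0.605
```

```bash
python3 - <<'E'
from h import *
s=manip.state();print(s["tool_pos"],s["contact_force"])
plan([.5278,-.2350,.056],np.radians(73.35))
E
```

```text
[ 0.5300117  -0.23757715  0.1078505 ] [-0.45207791 -0.45129223  0.51707741]
shift [0.008  0.0048 0.1296] turn [-0.0033  0.0127  0.0058] dist 0.052
```

Call:
carry_out --pt "0.5 0.006 0.004 0.04 0 0.006 0" --pt "0.5 0.006 0.004 0.08 0 0.006 0" --pt "0.5 0.006 0.004 0.1 0 0.006 0" --pt "0.5 0.006 0.004 0.1 0 0.006 0" --pt "0.5 0.006 0.004 0.1 0 0.006 0" --pt "0.5 0.006 0.004 0.1 0 0.006 0" --pt "0.5 0.006 0.004 0.1 0 0.006 0"

```text
time: 11.88
tool_pos: [0.5268, -0.235, 0.0654]
tool_rot: [-0.0, 0.144, 0.99, -0.0]
contact_force: [-0.0, 0.2, -0.4]
gripper_width: 0.502
```

```bash
python3 - <<'E'
from h import *
import time
for i in range(2):
  s=manip.state();print(s["tool_pos"],s["contact_force"])
plan([.5278,-.2350,.056],np.radians(73.35))
E
```

```text
[ 0.52677666 -0.23497832  0.06537263] [-0.04515597  0.1542883  -0.40173413]
[ 0.52677666 -0.23497832  0.06537263] [-0.04515597  0.1542883  -0.40173413]
shift [-0.0025  0.0007  0.0234] turn [-0.0014 -0.0008  0.0045] dist 0.0094
```

Call:
carry_out --pt "0.5 -0.002 0.001 0.023 0 0 0" --pt "0.5 -0.002 0.001 0.023 0 0 0" --pt "0.5 -0.002 0.001 0.023 0 0 0" --pt "0.3 -0.002 0.001 0.023 0 0 0" --pt "0.2 -0.002 0.001 0.023 0 0 0" --pt "0 -0.002 0.001 0.023 0 0 0" --pt "0 -0.002 0.001 0.023 0 0 0" --pt "0 -0.002 0.001 0.023 0 0 0"

```text
time: 12.55
tool_pos: [0.5267, -0.2344, 0.0546]
tool_rot: [-0.001, 0.144, 0.99, 0.0]
contact_force: [-1.2, -1.8, 0.7]
gripper_width: 0.201
```

Call:
carry_out --pt "0 0 0 0 0 0 0" --pt "0 0 0 0 0 0 0" --pt "0 0 0 0 0 0 0"

```text
time: 12.8
tool_pos: [0.5266, -0.2344, 0.0546]
tool_rot: [-0.001, 0.144, 0.99, 0.0]
contact_force: [0.0, -1.7, 0.1]
gripper_width: 0.201
```

```bash
python3 - <<'E'
from h import *
s=manip.state();print(s["tool_pos"],s["contact_force"],s["gripper_width"])
plan([.5278,-.2350,.056],np.radians(73.35))
E
```

```text
[ 0.52664329 -0.23441612  0.05459978] [ 0.03492938 -1.66703503  0.10609078] 0.2010895650709899
shift [-0.0032 -0.0006 -0.0035] turn [-0.0007 -0.0056  0.0045] dist 0.0019
```

Call:
carry_out --pt "0 0 0 -0.02 0 0 0" --pt "0 0 0 -0.06 0 0 0" --pt "0 0 0 -0.12 0 0 0" --pt "0 0 0 -0.2 0 0 0" --pt "0 0 0 -0.28 0 0 0" --pt "0 0 0 -0.34 0 0 0" --pt "0 0 0 -0.36 0 0 0" --pt "0 0 0 -0.36 0 0 0"

```text
time: 13.47
tool_pos: [0.5281, -0.2346, 0.2009]
tool_rot: [0.001, 0.144, 0.99, -0.0]
contact_force: [0.5, -0.1, -5.1]
gripper_width: 0.198
```

Call:
carry_out --pt "0 0 0 0 0 0 0" --pt "0 0 0 0 0 0 0" --pt "0 0 0 0 0 0 0"

```text
time: 13.72
tool_pos: [0.5256, -0.2334, 0.1952]
tool_rot: [-0.004, 0.144, 0.99, 0.001]
contact_force: [-0.3, -0.6, -4.9]
gripper_width: 0.201
```

```bash
python3 - <<'E'
from h import *
s=manip.state();print(s["tool_pos"],s["contact_force"],s["ft_torque"],s["gripper_width"])
plan([.5331,.2752,.2],np.radians(74.85))
E
```

```text
[ 0.52560409 -0.23338048  0.19515129] [-0.29257853 -0.57071137 -4.90223418] [-0.01531447 -0.0122868   0.03202252] 0.20095614327456063
shift [ 0.3436  1.2243 -0.0074] turn [ 0.0032 -0.0166 -0.0477] dist 0.5087
```

Call:
carry_out --pt "0 0.007 0.025 0 0 0 0" --pt "0 0.02 0.07 0 0 0 0" --pt "0 0.036 0.13 0 0 0 0" --pt "0 0.056 0.2 0 0 0 0" --pt "0 0.076 0.27 0 0 0 0" --pt "0 0.095 0.34 0 0 0 0" --pt "0 0.115 0.41 0 0 0 0"

```text
time: 14.3
tool_pos: [0.5287, -0.0619, 0.1975]
tool_rot: [-0.002, 0.144, 0.99, 0.001]
contact_force: [0.3, 0.5, -4.5]
gripper_width: 0.199
```

Call:
carry_out --pt "0 0.02 0.07 0 0 0 0" --pt "0 0.039 0.14 0 0 0 -0.01" --pt "0 0.059 0.21 0 0 0 -0.01" --pt "0 0.078 0.28 0 0 0 -0.02" --pt "0 0.098 0.35 0 0 0 -0.03" --pt "0 0.117 0.42 0 0 0 -0.04" --pt "0 0.137 0.49 0 0 0 -0.047"

```text
time: 14.88
tool_pos: [0.5316, 0.1415, 0.1977]
tool_rot: [-0.002, 0.132, 0.991, 0.0]
contact_force: [1.6, 0.1, -5.6]
gripper_width: 0.197
```

Call:
carry_out --pt "0 0.02 0.07 0 0 0 0" --pt "0 0.039 0.14 0 0 0 0" --pt "0 0.057 0.2 0 0 0 0" --pt "0 0.07 0.25 0 0 0 0" --pt "0 0.08 0.29 0 0 -0.01 0" --pt "0 0.085 0.315 0 0 -0.01 0" --pt "0 0.087 0.323 0 0 -0.01 0" --pt "0 0.087 0.323 0 0 -0.01 0"

```text
time: 15.55
tool_pos: [0.5324, 0.2738, 0.1982]
tool_rot: [0.0, 0.131, 0.991, -0.0]
contact_force: [0.0, 0.1, -5.4]
gripper_width: 0.195
```

Call:
carry_out --pt "0 0 0 0 0 0 0" --pt "0 0 0 0 0 0 0" --pt "0 0 0 0 0 0 0" --pt "0 0 0 0 0 0 0"

```text
time: 15.88
tool_pos: [0.5331, 0.2725, 0.199]
tool_rot: [0.001, 0.133, 0.991, -0.0]
contact_force: [0.7, 0.7, -4.7]
gripper_width: 0.197
```

```bash
python3 - <<'E'
from h import *
import cv2
s=manip.state();print(s["tool_pos"],s["contact_force"],s["ft_torque"],s["gripper_width"])
plan([.5331,.2752,.13],np.radians(74.85))
np.save("w5.npy",manip.camera_info("wrist")["extrinsics"])
a=manip.grab_frame("wrist")
b=manip.grab_frame("side");S=manip.camera_info("side");u,v=proj(S,[.534,.275,.12]).astype(int);print(u,v)
f=cv2.resize(b[v-60:v+60,u-50:u+50],(400,480),interpolation=cv2.INTER_CUBIC)
cv2.imwrite("pics/q1.png",np.hstack([a[:,110:510],f])[:,:,::-1])
E
```

```text
[0.53314985 0.27249922 0.19895761] [ 0.72272735  0.7079618  -4.73579986] [-0.00013788  0.04000174  0.00684642] 0.1966888816782123
shift [0.0022 0.0065 0.1724] turn [-0.0001  0.0041 -0.0032] dist 0.069
288 156
```

View pics/q1.png

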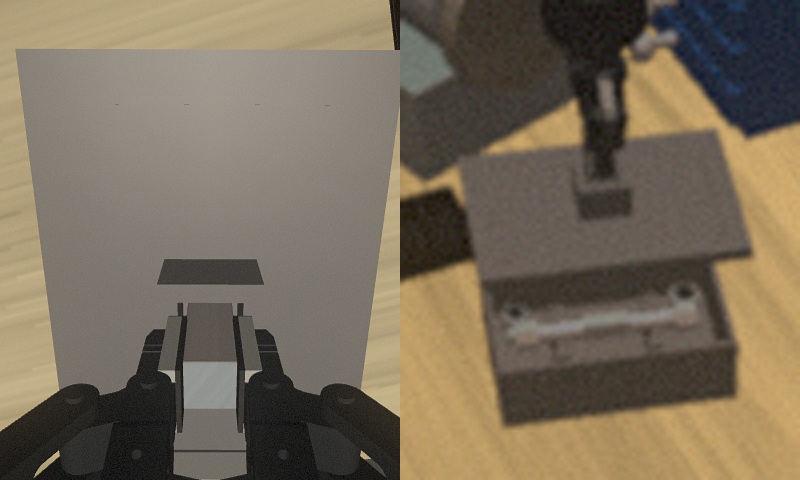

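The picture shows both lids held level over the case and the bar still lying in its saddles. The stem top spans full-frame (294..347, 361..409).

```bash
python3 - <<'E'
from h import *
c={"intrinsics":manip.camera_info("wrist")["intrinsics"],"extrinsics":np.load("w5.npy")}
T=np.array(c["extrinsics"])
for u,v in [(294,361),(347,361),(347,409),(294,409),(320.5,385)]: print(ray(c,u,v,.199+.0274).round(4))
E
```

```text
[0.523  0.2671 0.2264]
[0.5272 0.2829 0.2264]
[0.5447 0.2786 0.2264]
[0.5402 0.262  0.2264]
[0.5336 0.2727 0.2264]
```

Call:
carry_out --pt "0 0.002 0.0065 0.03 0 0.004 -0.003" --pt "0 0.002 0.0065 0.07 0 0.004 -0.003" --pt "0 0.002 0.0065 0.11 0 0.004 -0.003" --pt "0 0.002 0.0065 0.15 0 0.004 -0.003" --pt "0 0.002 0.0065 0.172 0 0.004 -0.003" --pt "0 0.002 0.0065 0.172 0 0.004 -0.003" --pt "0 0.002 0.0065 0.172 0 0.004 -0.003" --pt "0 0.002 0.0065 0.172 0 0.004 -0.003"

```text
time: 16.65
tool_pos: [0.5337, 0.2763, 0.1311]
tool_rot: [0.001, 0.131, 0.991, 0.0]
contact_force: [-0.8, 0.4, -4.2]
gripper_width: 0.201
```

Call:
carry_out --pt "0 0 0 0 0 0 0" --pt "0 0 0 0 0 0 0" --pt "0 0 0 0 0 0 0" --pt "0 0 0 0 0 0 0"

```text
time: 16.98
tool_pos: [0.5333, 0.2761, 0.1308]
tool_rot: [0.0, 0.131, 0.991, 0.0]
contact_force: [0.8, -0.2, -5.1]
gripper_width: 0.198
```

```bash
python3 - <<'E'
from h import *
s=manip.state();print(s["tool_pos"],s["contact_force"],s["ft_torque"])
plan([.5331,.2752,.118],np.radians(74.85))
E
```

```text
[0.53333792 0.27611937 0.13076744] [ 0.75777168 -0.15928121 -5.08290807] [0.04001051 0.02280177 0.03764999]
shift [ 0.     -0.0024  0.0319] turn [0.0015 0.0017 0.0023] dist 0.0128
```

Call:
carry_out --pt "0 -0.0005 -0.0025 0.01 0 0.001 0.002" --pt "0 -0.0005 -0.0025 0.02 0 0.001 0.002" --pt "0 -0.0005 -0.0025 0.03 0 0.001 0.002" --pt "0 -0.0005 -0.0025 0.035 0 0.001 0.002" --pt "0 -0.0005 -0.0025 0.035 0 0.001 0.002" --pt "0 -0.0005 -0.0025 0.035 0 0.001 0.002"

```text
time: 17.48
tool_pos: [0.5327, 0.2749, 0.1156]
tool_rot: [-0.001, 0.132, 0.991, -0.0]
contact_force: [0.3, 0.0, -5.2]
gripper_width: 0.199
```

Call:
carry_out --pt "0 0 0 0.006 0 0 0" --pt "0 0 0 0.011 0 0 0" --pt "0 0 0 0.011 0 0 0" --pt "0 0 0 0.011 0 0 0"

```text
time: 17.82
tool_pos: [0.5328, 0.2749, 0.1115]
tool_rot: [-0.0, 0.132, 0.991, -0.0]
contact_force: [0.3, 0.1, -5.6]
gripper_width: 0.199
```

```bash
python3 - <<'E'
from h import *
s=manip.state();print(s["tool_pos"],s["contact_force"],s["ft_torque"])
plan([.5335,.2750,.105],np.radians(74.85))
E
```

```text
[0.53283282 0.27494202 0.11151489] [ 0.32595704  0.09079115 -5.5579844 ] [-0.01889657  0.0093683  -0.00326581]
shift [-0.0016  0.0006  0.0163] turn [-0.0002 -0.0016  0.0004] dist 0.0065
```

The plug is 3 mm inside the mouth with no contact force. I'll continue down.

Call:
carry_out --pt "0 -0.001 0 0.005 0 0 0" --pt "0 -0.001 0 0.01 0 0 0" --pt "0 -0.001 0 0.014 0 0 0" --pt "0 -0.001 0 0.014 0 0 0" --pt "0 -0.001 0 0.014 0 0 0"

```text
time: 18.23
tool_pos: [0.5332, 0.2748, 0.1058]
tool_rot: [-0.0, 0.132, 0.991, -0.0]
contact_force: [0.0, 0.1, -5.3]
gripper_width: 0.197
```

Call:
carry_out --pt "0 0 0 0.003 0 0 0" --pt "0 0 0 0.003 0 0 0" --pt "0 0 0 0.003 0 0 0"

```text
time: 18.48
tool_pos: [0.5334, 0.2749, 0.1049]
tool_rot: [-0.0, 0.132, 0.991, 0.0]
contact_force: [0.5, -0.4, -4.7]
gripper_width: 0.199
```

Call:
carry_out --pt "0 0 0 0.003 0 0 0" --pt "0 0 0 0.003 0 0 0" --pt "0 0 0 0.003 0 0 0"

```text
time: 18.73
tool_pos: [0.5336, 0.2749, 0.1046]
tool_rot: [-0.0, 0.132, 0.991, 0.0]
contact_force: [-2.3, -1.5, 1.1]
gripper_width: 0.198
```

```bash
python3 - <<'E'
from h import *
s=manip.state();print(s["tool_pos"],s["contact_force"],s["ft_torque"])
plan([.5335,.2750,.1046],np.radians(74.85))
E
```

```text
[0.53362783 0.27493897 0.10462744] [-2.28691708 -1.46249075  1.10452734] [-0.21545245  0.47725984  0.00699196]
shift [0.0003 0.0001 0.0001] turn [ 0.0007 -0.0001  0.0002] dist 0.0001
```

The lid is seated at exactly the expected height (TCP 0.1046), with the load transferred. I'll release.

Call:
carry_out --pt "0.25 0 0 0 0 0 0" --pt "0.35 0 0 0 0 0 0" --pt "0.5 0 0 0 0 0 0" --pt "0.7 0 0 0 0 0 0" --pt "0.75 0 0 0 0 0 0" --pt "0.75 0 0 0 0 0 0" --pt "0.75 0 0 0 0 0 0" --pt "0.75 0 0 0 0 0 0"

```text
time: 19.4
tool_pos: [0.5334, 0.2749, 0.1037]
tool_rot: [-0.0, 0.132, 0.991, 0.0]
contact_force: [-0.6, 0.1, 0.7]
gripper_width: 0.751
```

```bash
python3 - <<'E'
from h import *
import cv2
s=manip.state();print(s["tool_pos"],s["contact_force"],s["ft_torque"])
plan([.5330,.2750,.072],np.radians(74.85))
a=manip.grab_frame("wrist")[200:480,110:530]
b=manip.grab_frame("side");S=manip.camera_info("side");u,v=proj(S,[.534,.275,.08]).astype(int)
f=cv2.resize(b[v-35:v+35,u-45:u+45],(360,280),interpolation=cv2.INTER_CUBIC)
cv2.imwrite("pics/q2.png",np.hstack([a,f])[:,:,::-1])
E
```

```text
[0.53336113 0.27488539 0.10370695] [-0.62505964  0.05200254  0.72261087] [-0.04450758 -0.00556112  0.01433789]
shift [0.0009 0.     0.0793] turn [ 0.0003 -0.0009  0.0002] dist 0.0317
```

View pics/q2.png

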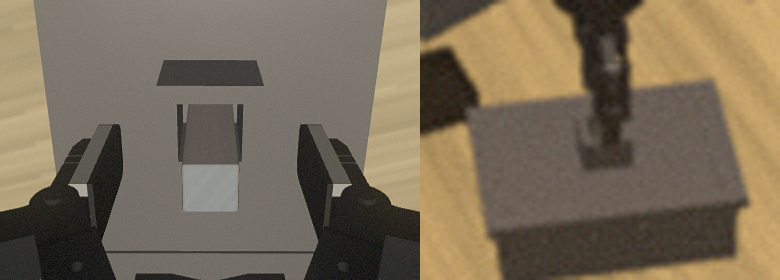

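Both lids are on the case and level. The collar and stem are centred at about 210, midway between the open fingers at 122 and 298. I'll descend to the collar and grip it.

Call:
carry_out --pt "0.75 0 0 0.02 0 0 0" --pt "0.75 0 0 0.04 0 0 0" --pt "0.75 0 0 0.06 0 0 0" --pt "0.75 0 0 0.078 0 0 0" --pt "0.75 0 0 0.078 0 0 0" --pt "0.75 0 0 0.078 0 0 0" --pt "0.75 0 0 0.078 0 0 0"

```text
time: 20.08
tool_pos: [0.5334, 0.2749, 0.0725]
tool_rot: [-0.0, 0.132, 0.991, 0.0]
contact_force: [0.5, 0.3, 0.1]
gripper_width: 0.751
```

```bash
python3 - <<'E'
from h import *
s=manip.state();print(s["tool_pos"],s["contact_force"],s["ft_torque"])
plan([.5334,.2749,.072],np.radians(74.85))
E
```

```text
[0.53340834 0.27490432 0.07246727] [0.49142401 0.30089033 0.09781685] [ 0.01438052 -0.02034173 -0.007281  ]
shift [ 0.     -0.      0.0012] turn [ 0.0002 -0.001   0.0003] dist 0.0005
```

Call:
carry_out --pt "0.6 0 0 0 0 0 0" --pt "0.55 0 0 0 0 0 0" --pt "0.5 0 0 0 0 0 0" --pt "0.46 0 0 0 0 0 0" --pt "0.42 0 0 0 0 0 0" --pt "0.2 0 0 0 0 0 0" --pt "0 0 0 0 0 0 0" --pt "0 0 0 0 0 0 0"

```text
time: 20.75
tool_pos: [0.5338, 0.2751, 0.0732]
tool_rot: [0.0, 0.132, 0.991, 0.0]
contact_force: [-1.1, -0.9, 5.4]
gripper_width: 0.457
```

Call:
carry_out --pt "0 0 0 0 0 0 0" --pt "0 0 0 0 0 0 0" --pt "0 0 0 0 0 0 0"

```text
time: 21.0
tool_pos: [0.5338, 0.275, 0.0733]
tool_rot: [0.0, 0.132, 0.991, 0.0]
contact_force: [-1.4, -0.1, 5.4]
gripper_width: 0.454
```

Call:
carry_out --pt "0 0 0 -0.01 0 0 0" --pt "0 0 0 -0.02 0 0 0" --pt "0 0 0 -0.03 0 0 0" --pt "0 0 0 -0.04 0 0 0" --pt "0 0 0 -0.05 0 0 0" --pt "0 0 0 -0.05 0 0 0" --pt "0 0 0 -0.05 0 0 0"

```text
time: 21.58
tool_pos: [0.5335, 0.2749, 0.0929]
tool_rot: [0.0, 0.132, 0.991, 0.0]
contact_force: [-0.3, -0.4, -2.5]
gripper_width: 0.454
```

```bash
python3 - <<'E'
from h import *
s=manip.state();print(s["tool_pos"],s["contact_force"],s["ft_torque"],s["gripper_width"])
plan([.5334,.2749,.2],np.radians(74.85))
E
```

```text
[0.53351588 0.27494983 0.09288095] [-0.31224589 -0.38650738 -2.51730764] [ 0.00727824  0.03013155 -0.03922805] 0.45377061041329964
shift [ 2.000e-04 -1.000e-04 -2.678e-01] turn [0.001  0.0001 0.0003] dist 0.1071
```

The load is 2.5 N, which matches the outer lid alone. I'll raise it straight up and slowly.

Call:
carry_out --pt "0 0 0 -0.02 0 0 0" --pt "0 0 0 -0.045 0 0 0" --pt "0 0 0 -0.07 0 0 0" --pt "0 0 0 -0.095 0 0 0" --pt "0 0 0 -0.12 0 0 0" --pt "0 0 0 -0.145 0 0 0" --pt "0 0 0 -0.17 0 0 0" --pt "0 0 0 -0.195 0 0 0"

```text
time: 22.25
tool_pos: [0.5335, 0.2749, 0.1718]
tool_rot: [0.0, 0.132, 0.991, 0.0]
contact_force: [0.1, -0.0, -1.7]
gripper_width: 0.456
```

Call:
carry_out --pt "0 0 0 -0.03 0 0 0" --pt "0 0 0 -0.07 0 0 0" --pt "0 0 0 -0.11 0 0 0" --pt "0 0 0 -0.15 0 0 0" --pt "0 0 0 -0.19 0 0 0" --pt "0 0 0 -0.22 0 0 0" --pt "0 0 0 -0.24 0 0 0" --pt "0 0 0 -0.24 0 0 0"

```text
time: 22.92
tool_pos: [0.5344, 0.2752, 0.2693]
tool_rot: [0.002, 0.132, 0.991, 0.001]
contact_force: [0.5, 0.1, -2.3]
gripper_width: 0.456
```

Call:
carry_out --pt "0 0 0 0 0 0 0" --pt "0 0 0 0 0 0 0" --pt "0 0 0 0 0 0 0" --pt "0 0 0 0 0 0 0" --pt "0 0 0 0 0 0 0" --pt "0 0 0 0 0 0 0"

```text
time: 23.42
tool_pos: [0.5332, 0.2748, 0.2659]
tool_rot: [-0.001, 0.132, 0.991, -0.0]
contact_force: [0.0, 1.0, -2.0]
gripper_width: 0.457
```

```bash
python3 - <<'E'
from h import *
import cv2
s=manip.state();print(s["tool_pos"],s["contact_force"],s["ft_torque"],s["gripper_width"])
plan([.5334,.2749,.2],np.radians(74.85))
b=manip.grab_frame("side")[40:240,170:420];c=manip.grab_frame("scene")[60:260,300:500]
cv2.imwrite("pics/e1.png",np.hstack([cv2.resize(x,None,fx=1.75,fy=1.75,interpolation=cv2.INTER_CUBIC) for x in (b,c)])[:,:,::-1])
E
```

```text
[0.53321863 0.27478336 0.26592975] [ 0.04638273  1.01847006 -1.97178407] [ 0.00964643 -0.0807837  -0.08196639] 0.45691049267242834
shift [-0.0006  0.0005  0.1648] turn [-0.0009 -0.0026  0.0004] dist 0.0659
```

View pics/e1.png

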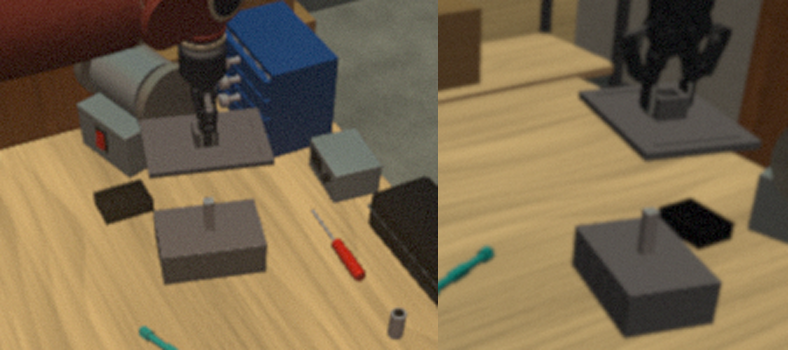

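The outer lid hangs level, well above the stem. The inner lid sits flush on the case, and the nearby bystanders haven't moved. I'll hand in.

```bash
python3 -c "
from plant import manip
print(manip.job_done())"
```

```text
the job is handed in; nothing more can be done
None
```

The job is handed in: all three steps were done in order, by about 23.5 s of the 72 s, and the arm is still holding the outer lid. No verdict is reported.

- **Bar:** it rests in both V saddles with its hex ends outside them. It touched at the expected height with about 10 N. A picture after letting go showed it centred, and a later one, with the lids held overhead, showed it unmoved.
- **Lids:** I carried the nested pair by the stem and set it down. The inner lid seated within 0.1 mm of the calculated height, with no sideways bump on the way in.
- **Outer lid:** I lifted it alone by the collar; the load was about 2–2.5 N, which fits its 0.22 kg. It is held within about 0.1°, its skirt about 120 mm above the stem's top. The last picture shows the inner lid flush on the case.

**Disagreements:** early estimates of the case from the fixed camera were off by about 3 mm and 1.4° from the closer wrist views, so I used the wrist views. I viewed 12 pictures, two over the budget of 10. The last picture shows only part of the bench, so not every bystander was checked at the end.

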